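# Set the spring caliper to the master plate's lines

## Task

Lower (do not drop) the large bronze master plate, the one with two scribed lines, over the checking fixture's two locating pins until it lies flush, either way round. Then take the spring caliper off its wooden rest and squeeze its legs until its tips stand over the two lines, one tip to each, 24 mm apart, just clear above the plate without touching its face. Finish while holding it there steadily, so that a colleague can run the nut down; leave the smaller plates, the jar and the micrometer where they are.

Things in the scene. Friction and masses are not known exactly. Their poses are not given: they have to be found in the camera images.
- master: Bronze master port plate, a flat ring with steel underside: outside diameter 104, bore 52, thickness 8 mm, 0.34 kg. Four kidney slots; two 9.2 mm pin holes right through, on its y axis at 39 mm either side of the centre. Its wall (26 mm wide) is plain at +x and at -x: pinch it there, one finger in the bore, one outside the rim. Two scribed lines at -x. Origin: centre of underside; z up.
- parallels: Two fixed steel parallels on which the master plate lies flat at first: 25 mm high, 10 mm wide, 80 mm long, running along the plate's x, 33 mm either side of its centre, so that its wall at +x and at -x is free beneath. Origin: midway between them, on the bench.
- line_a (a point): Middle of a black scribed line on the plate's top face, at (-39, +12, 8) mm in the plate's frame. The line is 1 mm wide, 20 mm long and runs along the plate's x. A 6 mm rim notch lies midway between the two lines.
- line_b (a point): Middle of the other scribed line, at (-39, -12, 8) mm in the plate's frame, parallel to the first and 24 mm from it.
- fixture: Checking fixture, fixed to the bench: dark square base 120 x 120 x 12 mm, on it a steel ring (92 mm outside, 56 mm inside diameter), top 40 mm above the bench. On the ring stand two locating pins, on the fixture's y axis at 39 mm either side of the centre: 8 mm diameter, 7 mm high, the upper 4 mm tapering to 3.6 mm. Origin: centre of the base's underside; z up.
- fixture_top (a point): Centre of the fixture ring's top face (in its open bore), 40 mm above the bench: the seated plate's underside centre comes here.
- caliper: Steel outside spring caliper, 0.09 kg, lying flat on its rest. Round spring bow and handle at -x (back to -40 mm); two legs 10 mm high run to +x, tips 150 mm from the pivot. A screw crosses the legs at x = 36 mm and sticks out 44 mm to -y with its nut. Centre of mass near x = 55 mm. Origin: the pivot, at the underside; x along the middle line to the tips, y to the left leg, z up.
- grip (a point): Middle of the knurled grip, between the legs: (72, 0, 5) mm in the caliper's frame. Grip here from above, fingers closing along the caliper's y on the legs' outer faces (straight from x = 55 to 112 mm). Outer faces here: 52 mm apart when open, each splayed 0.085 rad; 40 mm apart and parallel at a 24 mm tip gap. The legs close by equal angles about the pivot.
- caliper_left (a joint): Angle by which each leg is squeezed in (rad): 0 sprung open against the nut (tip gap 49 mm), 0.085 at a 24 mm tip gap (legs parallel), stop at 0.14 (gap 7.5 mm). The gap closes 0.3 mm per 0.001 rad. The spring pushes each leg out with about 10 N at the grip when open and 15 N at the 24 mm gap, and opens the legs again when they are let go.
- tip_left (a point): Inner face of the left (+y) leg's tip, at the underside: at the 24 mm gap 150 mm ahead of the pivot along x and 12 mm to +y; sprung open 148 mm ahead and 25 mm to +y. The tip is rounded, 6 mm high and 4 mm thick outwards from this point.
- tip_right (a point): The same on the right (-y) leg. The tip gap is the distance between these two points.
- rest: The caliper's wooden rest, fixed to the bench: board 150 x 100 x 8 mm with two ledges across it, 10 mm thick, 100 mm wide, tops at 30 mm, centred at x = -53 and +50 mm. The caliper's underside lies on the ledges, its grip free between them. Origin: underside, below the grip; x runs nearly as the caliper's x.
- part_a: A production port plate, bronze, 84 mm outside, 36 mm bore, 8 mm thick, six kidney slots and no lines, flat on the bench: leave alone.
- part_b: Another production plate like part_a: leave alone.
- jar: A closed white jar, 60 mm diameter, 55 mm high: leave alone.
- micrometer: A small blue-framed micrometer lying flat, about 135 x 45 x 14 mm: leave alone.

How it is judged:
On the way, in this order (a step that is already met when the one before it is completed fails the run):
1. the master plate lies flush on the fixture over both pins, let go (z of master in the frame of fixture_top between -0.002 and 0.0015 m and horizontal distance between master and fixture_top below 0.002 m and angle between the z axis of master and the z axis of fixture, either way round below 0.025 rad and angle between the y axis of master and the y axis of fixture, either way round below 0.06 rad and contact force between master and the fingers below 0.1 N and linear speed of master below 0.02 m/s), for 0.2 s.
2. the caliper has been lifted clear of its rest in the fingers (z of caliper in the frame of rest above 0.04 m and contact force between caliper and the fingers above 1 N and contact force between caliper and rest below 0.1 N), for 0.2 s.
At the end, for the whole second after the job is handed in: Plate flush on the fixture (1.5 mm, centred within 2 mm), untouched; caliper held still in the fingers, touching neither plate nor fixture; tip gap 22 to 26 mm and steady; each tip within 4 mm sideways of its line, above the lined land, at most 15 mm over its face (z of master in the frame of fixture_top between -0.002 and 0.0015 m and horizontal distance between master and fixture_top below 0.002 m and angle between the z axis of master and the z axis of fixture, either way round below 0.025 rad and angle between the y axis of master and the y axis of fixture, either way round below 0.06 rad and contact force between master and the fingers below 0.1 N and distance between tip_left and tip_right between 0.022 and 0.026 m and ((y of tip_left in the frame of master between 0.008 and 0.016 m and y of tip_right in the frame of master between -0.016 and -0.008 m) or (y of tip_left in the frame of master between -0.016 and -0.008 m and y of tip_right in the frame of master between 0.008 and 0.016 m)) and x of tip_left in the frame of master between -0.052 and -0.026 m and z of tip_left in the frame of master between 0.008 and 0.023 m and x of tip_right in the frame of master between -0.052 and -0.026 m and z of tip_right in the frame of master between 0.008 and 0.023 m and contact force between caliper and the fingers above 2 N and contact force between caliper and master below 0.1 N and contact force between caliper and fixture below 0.1 N and linear speed of caliper below 0.015 m/s and velocity of joint caliper_left between -0.05 and 0.05 rad/s); the arm keeps its last pose, push and grip.
It fails at once if the master plate is dropped (contact force between master and the fingers below 0.1 N and linear speed of master above 0.35 m/s).
It fails at once if a bystander is moved by more than 20 mm (distance of any of part_a, part_b, jar, micrometer from where it was at the start of the episode above 0.02 m).
It also fails if it takes over 58 s, if anything falls off the work surface, if the arm or the gripper's body presses on something with over 40 N, if the wrist force passes 120 N, or if a joint passes its speed limit or range.

## Robot

A 6-joint arm with a two-finger parallel gripper is mounted at the origin on the work surface. World frame = base frame: x ahead of the robot, y to its left, z up, the work surface at z = 0. Lengths are in m, angles in rad, forces in N, time in s.
With the tool pointing down it reaches from about 0.35 to 0.775 m from the base axis. Payload 7.3 kg.
Tool frame: the origin (TCP) lies midway between the tips of the shut fingers; the grasp point (between the pads) lies 19 mm behind it; z points along the fingers, y is the line along which they close (so a half turn about z gives the same grasp; the last joint's range is limited). The gripper opens to 92 mm and grips with 3 to 60 N. Pads are 19 mm wide; open, the fingers measure 130 mm over their backs; the gripper's body (75 mm by 190 mm) begins 47 mm behind the grasp point.
Start: joints at [-1.335, 0.342, 1.524, -0, 1.275, -0.146], TCP at [0.196, -0.487, 0.227] pointing down, gripper open.
Joint ranges: [-2.53, 2.53], [-0.77, 2.02], [0.04, 2.7], [-1, 4.14], [0.28, 2.66], [-3.11, 3.11]. Speed limits (rad/s): [2.57, 2.57, 3.14, 3.14, 3.14, 3.14].

## Interface

Orientations are given as [roll, pitch, yaw] about the fixed x, y, z axes, in that order (R = Rz(yaw) Ry(pitch) Rx(roll)).
In Python, from cell import robot, read_camera, camera_params, nets gives the robot as it stands. The module is installed in compiled form; this text tells all that it offers.
- The arm moves only by the tool step_arm, never from a script. Its argument "steps" is a list of rows, each an object of numbers: "x", "y", "z": the shift along the tool's x, y, z as a fraction of full scale; "rx", "ry", "rz": the turn, a rotation vector about the tool's x, y, z as a fraction of full scale; "claw": the opening, from -1 (shut) to 1 (fully open). In form: [{"x": .., "y": .., "z": .., "rx": .., "ry": .., "rz": .., "claw": ..}, ...]. A call has 1 to 12 rows; each row is the pose to reach, as a shift and turn from the pose commanded when the call began, along the tool's axes at that moment; what a row does not reach only later rows make up. Full scale, the value 1, is 750 mm for a shift and pi/4 rad for a turn. A row lasts 1/12 s, in which the tool goes at most 41.7 mm and 7.16 degrees, less where a joint would pass 70% of its speed; a pose out of reach is approached as far as the arm can. A call with a number of a shift or a turn outside -1 to 1 is refused whole. A call with a gripper value outside its range is refused whole. The fingers move at their own pace and stop on an object; "squeeze" is the grip in N (left out, the last holds). Time passes only in rows, so rows that repeat a pose let the fingers close. It gives the time, the measured TCP pose, the force, the opening and the grip force at its end, in the units of the state.
- robot.observe(): the state, without advancing time (a new reading comes with each control period).
- read_camera(name): name is "scene" or "top"; returns (picture, depth): 480x640x3 uint8, blue, green, red; 480x640 float32, m along the optical axis (not along the pixel's ray), 0 where there is no reading.
- camera_params(name): a dict with "fx", "fy", "cx", "cy" (pixels), "k1" (the pictures are not rectified: a ray, as slopes to the right and down, at radius r is drawn at 1 + k1 r^2 times it, then the intrinsics apply), "R" (3x3) and "t" (3): a world point X has camera coordinates R X + t. Camera axes: x right, y down, z forward; pixel columns grow to the right and rows downward; lengths in m; the calibration is good to about 2 mm. A picture is of the moment at which its call begins. camera_params takes no time and is no camera call.
- robot.hand_in(): hands the job in; it is judged then, once.
Trained networks look in the newest picture that a camera, given by its name, has taken for a name from the list of things; names that differ only in an ending like _2 or _b are one class to them, and where a whole thing is asked for, a point or a joint stands for the part that bears it (a point fixed in the world has none). Each returns a list of dicts, best first, with "conf" (0 to 1); they miss things now and then, are a little off and sometimes report something else, mostly with a low value. They report only what shows in the picture. A call takes as long as a camera call.
- nets.masks_of(camera, query): "region" (480x640 bool, what is visible of it) and "box" ([left, top, right, bottom] in pixels, round what is visible of it).
- nets.landmark_of(camera, query): "pixel" ([row, column] in pixels: a listed point, or the origin of a listed thing).
The state is a dict: "time": time; "qpos": joint angles; "qvel": joint speeds; "joint_efforts": joint torques, N m; "tool_pos": TCP position; "tool_rot": TCP orientation; "contact_force": force on the tool from outside, world axes, zero at the start; "torque": the same for the moment, N m; "opening": finger opening in m; "grip_force": force on a finger pad.
Only numpy, scipy, OpenCV 4.12 (cv2) and the standard library are available. Lean on these libraries where they do the work, as an engineer would, in place of code of your own. Each camera call takes 0.05 s, during which the arm holds its last target. There are 200 camera calls.

## Working session

There is one attempt and no reset: what is moved stays moved. The work goes in short steps, Python scripts to look and compute and a tool call to move; the robot and the scene stay as the last step left them, time stands still between calls to the robot, and variables do not carry over. Pictures are saved under pics/ and viewed, at most 10 in all, crops included, and the job is handed in when it is done.

Besides the shell and the picture viewer there is one more tool, called after "Request:" by a JSON object that holds its "op" and its "data". step_arm: Moves the arm, as the interface text tells. Its arguments: {"type":"object","properties":{"steps":{"type":"array","items":{"type":"object","properties":{"x":{"type":"number","minimum":-1,"maximum":1},"y":{"type":"number","minimum":-1,"maximum":1},"z":{"type":"number","minimum":-1,"maximum":1},"rx":{"type":"number","minimum":-1,"maximum":1},"ry":{"type":"number","minimum":-1,"maximum":1},"rz":{"type":"number","minimum":-1,"maximum":1},"claw":{"type":"number"}}}},"squeeze":{"type":"number"}},"required":["steps"]}

```bash
mkdir -p pics
cat > h.py <<'E'
import numpy as np, cv2
from cell import robot, read_camera, camera_params, nets
def ray(cam,r,c):
    p=camera_params(cam); d=np.array([(c-p['cx'])/p['fx'],(r-p['cy'])/p['fy']])
    u=d.copy()
    for _ in range(20): u=d/(1+p['k1']*(u@u))
    return p,np.array([u[0],u[1],1.])
def at_z(cam,r,c,z):
    p,v=ray(cam,r,c); R=np.array(p['R']);t=np.array(p['t']); o=-R.T@t; d=R.T@v
    return o+d*(z-o[2])/d[2]
def at_d(cam,r,c,dep):
    p,v=ray(cam,r,c); return np.array(p['R']).T@(v*dep-np.array(p['t']))
def proj(cam,X):
    p=camera_params(cam); q=np.array(p['R'])@np.array(X)+np.array(p['t']); u=q[:2]/q[2]
    u=u*(1+p['k1']*(u@u)); return np.array([u[1]*p['fy']+p['cy'],u[0]*p['fx']+p['cx']])
E
python3 - <<'E'
from h import *
for c in ['scene','top']:
    im,d=read_camera(c); cv2.imwrite(f'pics/{c}0.png',im); np.save(f'{c}0.npy',d); p=camera_params(c); print(c,p['fx'],p['k1'],-np.array(p['R']).T@p['t'])
    print(np.round(p['R'],2))
for q,z in [('master',.029),('line_a',.033),('line_b',.033),('fixture',.0),('fixture_top',.04),('caliper',.035),('grip',.035),('tip_left',.033),('tip_right',.033),('rest',.02)]:
    for o in nets.landmark_of('top',q)[:2]:
        r,c=o['pixel']; print(q,round(o['conf'],2),np.round([r,c]),np.round(at_z('top',r,c,z),4))
print(robot.observe())
E
```

```text
scene 524.8189857613922 -0.06853280515891037 [1.25499531 0.31706498 0.56366271]
[[-0.41  0.91 -0.01]
 [ 0.52  0.23 -0.83]
 [-0.75 -0.34 -0.56]]
top 590.2740673129964 -0.10035268227027525 [ 0.48450856 -0.00823876  1.38090222]
[[-0.03 -1.    0.  ]
 [-1.    0.03 -0.08]
 [ 0.08 -0.   -1.  ]]
master 0.9 [255. 447.] [ 0.5376 -0.2927  0.029 ]
line_a 0.92 [274. 447.] [ 0.493  -0.2906  0.033 ]
line_a 0.75 [264. 455.] [ 0.5151 -0.3103  0.033 ]
line_b 0.92 [274. 447.] [ 0.493  -0.2906  0.033 ]
line_b 0.75 [264. 455.] [ 0.5151 -0.3103  0.033 ]
fixture 0.64 [242. 312.] [0.5788 0.017  0.    ]
fixture_top 0.94 [241. 306.] [0.5778 0.0305 0.04  ]
caliper 0.87 [328. 210.] [0.3863 0.2533 0.035 ]
grip 0.68 [297. 202.] [0.457  0.2701 0.035 ]
grip 0.47 [266. 186.] [0.5269 0.3068 0.035 ]
tip_left 0.69 [269. 188.] [0.522  0.3017 0.033 ]
tip_right 0.48 [263. 209.] [0.5341 0.2531 0.033 ]
rest 0.71 [299. 209.] [0.4515 0.2565 0.02  ]
{'time': 0.6, 'qpos': array([-1.33499141e+00,  3.41977427e-01,  1.52415823e+00, -1.22873709e-05,
        1.27538525e+00, -1.45993885e-01]), 'qvel': array([ 0.0004896 ,  0.00033448, -0.00023723,  0.00069399, -0.00172649,
       -0.00052276]), 'joint_efforts': array([-6.54621726e-04, -4.30932677e+01, -2.44398111e+01,  7.18946359e-02,
        4.82690718e-02,  1.22130444e-05]), 'tool_pos': array([ 0.19562905, -0.48718555,  0.22673187]), 'tool_rot': array([3.14152338e+00, 2.20676288e-05, 3.81802382e-01]), 'contact_force': array([-0.78496426, -0.51315885,  0.80561399]), 'torque': array([-0.01289551, -0.02699152,  0.01261844]), 'grip_force': 0.0, 'opening': 0.0916180946291106}
```

View pics/top0.png

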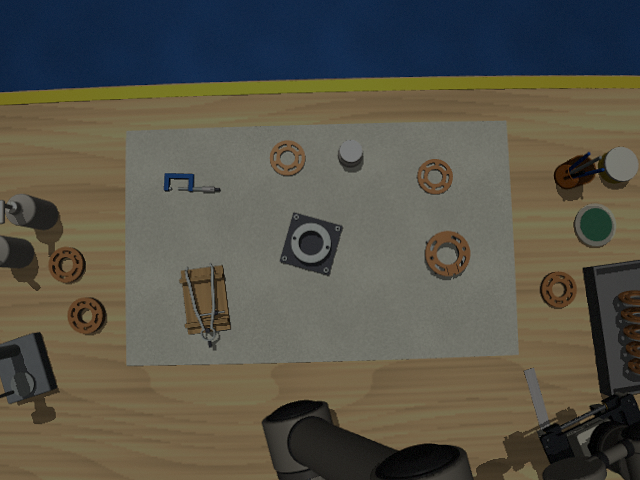

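View pics/scene0.png

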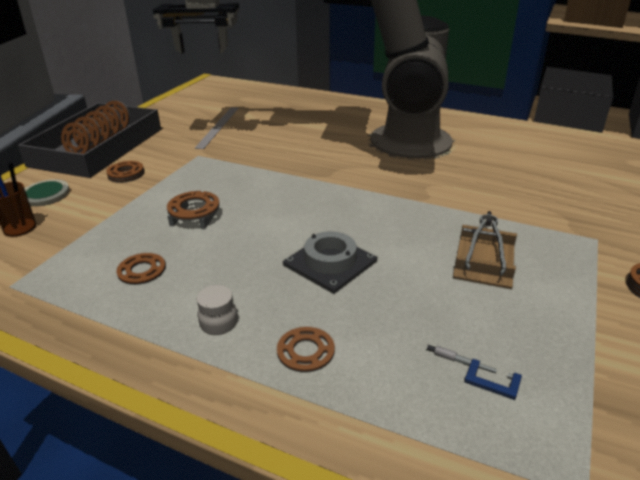

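Run:
```python
from h import *
im=cv2.imread('pics/top0.png')
def crop(r,c,h=30): return cv2.resize(im[r-h:r+h,c-h:c+h],(390,390),interpolation=cv2.INTER_CUBIC)
a=np.hstack([crop(255,447),crop(243,311,36)]); b=crop(305,207,46)
cv2.imwrite('pics/c1.png',cv2.convertScaleAbs(a,alpha=1.5)); cv2.imwrite('pics/c2.png',cv2.convertScaleAbs(cv2.resize(im[258:354,160:256],(576,576),interpolation=cv2.INTER_CUBIC),alpha=1.6))
for cam in ['top','scene']:
    for q in ['master','fixture','caliper']:
        for o in nets.masks_of(cam,q)[:1]:
            m=o['region']; np.save(f'm_{cam}_{q}.npy',m)
            cs,_=cv2.findContours(m.astype(np.uint8),cv2.RETR_EXTERNAL,cv2.CHAIN_APPROX_NONE); k=max(cs,key=len)
            print(cam,q,o['conf'],o['box'],m.sum(),cv2.fitEllipse(k))
for cam in ['scene','top']:
  for q in ['master','line_a','fixture_top','grip','tip_left','tip_right','caliper']:
    for o in nets.landmark_of(cam,q)[:2]: print(cam,q,round(o['conf'],2),np.round(o['pixel'],1))
```

```text
top master 0.64 [424.6, 233.8, 470.3, 277.6] 1135 ((447.6580810546875, 253.03887939453125), (43.698463439941406, 44.17445373535156), 136.1549835205078)
top fixture 0.68 [280.8, 213.8, 340.4, 274.1] 2664 ((311.03155517578125, 243.980712890625), (59.157039642333984, 59.840248107910156), 28.821504592895508)
top caliper 0.82 [187.1, 265.5, 218.2, 346.9] 347 ((190.2232208251953, 1.75494384765625), (64.91184997558594, 652.1480102539062), 176.9016571044922)
scene master 0.98 [163.3, 190.2, 215.9, 222.9] 1132 ((192.81080627441406, 205.44029235839844), (28.865436553955078, 54.36058044433594), 82.09521484375)
scene fixture 0.73 [280.2, 234.5, 378.5, 292.0] 3442 ((329.41558837890625, 260.69683837890625), (55.9288330078125, 81.36927795410156), 89.59912872314453)
scene caliper 0.84 [463.3, 210.7, 505.5, 276.0] 706 ((485.41796875, 261.4804992675781), (35.367713928222656, 90.76798248291016), 179.318359375)
scene master 0.67 [204.9 190.5]
scene master 0.57 [257.5 483.9]
scene line_a 0.65 [218.1 193.1]
scene line_a 0.58 [194.  204.3]
scene fixture_top 0.69 [244.  330.4]
scene grip 0.94 [245.9 485.9]
scene grip 0.7 [268.1 472.1]
scene tip_left 0.75 [274.7 499.2]
scene tip_right 0.67 [269.1 468.6]
scene caliper 0.69 [223.3 484.4]
scene caliper 0.69 [207.  191.5]
top master 0.9 [254.9 446.6]
top line_a 0.92 [274.3 446.9]
top line_a 0.75 [264.4 455. ]
top fixture_top 0.94 [241.  305.6]
top grip 0.68 [296.8 202. ]
top grip 0.47 [266.5 185.7]
top tip_left 0.69 [268.6 188.1]
top tip_right 0.48 [262.8 209.1]
top caliper 0.87 [327.8 209.8]
```

View pics/c1.png

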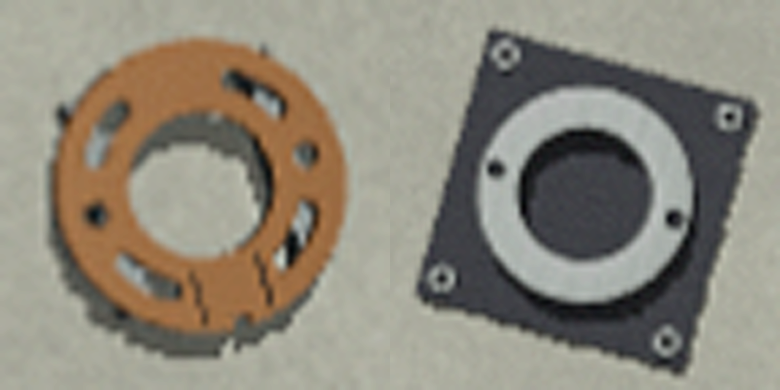

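View pics/c2.png

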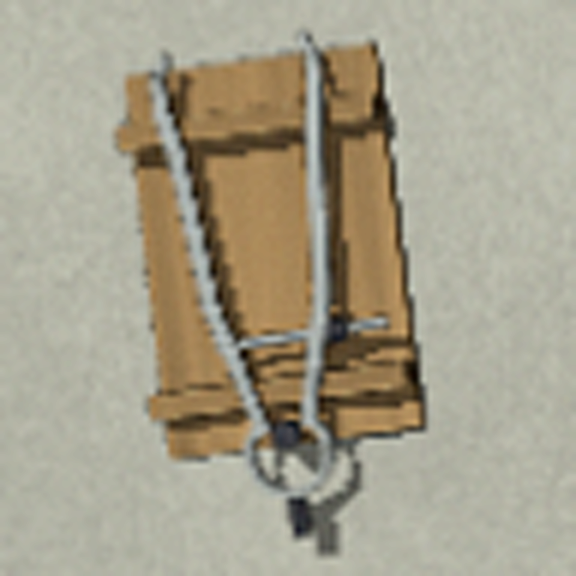

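The top view shows the master at about (253,447), its lines at the lower side, at about (270,447) and (267,457). The fixture ring is centred at about (242,311), with the pins along a line tilted about 15°. The caliper pivot is at about (330,208), with the tips up at about (266,198). Next I'll measure these more precisely.

```bash
cat >> h.py <<'E'
def hull_center(m,cam,z,rad,img=None):
    """refine circle centre at height z: fit world circle of projected outer contour"""
    cs,_=cv2.findContours(m.astype(np.uint8),cv2.RETR_EXTERNAL,cv2.CHAIN_APPROX_NONE); k=cv2.convexHull(max(cs,key=cv2.contourArea))[:,0,:]
    P=np.array([at_z(cam,r,c,z)[:2] for c,r in k])
    from scipy.optimize import least_squares
    f=least_squares(lambda p:np.hypot(*(P-p[:2]).T)-p[2],[*P.mean(0),rad],loss='soft_l1',f_scale=.001)
    return f.x
E
python3 - <<'E'
from h import *
for cam,mb,fb in [('top',(230,280,420,475),(222,262,290,332)),('scene',(185,235,160,225),(228,266,300,362))]:
    im=cv2.imread(f'pics/{cam}0.png').astype(int); D=np.load(f'{cam}0.npy')
    def sub(m,b):
        o=np.zeros(m.shape,bool); o[b[0]:b[1],b[2]:b[3]]=m[b[0]:b[1],b[2]:b[3]]
        n,l,s,_=cv2.connectedComponentsWithStats(o.astype(np.uint8)); return l==1+np.argmax(s[1:,4])
    mm=sub(im[:,:,2]-im[:,:,0]>35,mb); g=im.mean(2)
    print(cam,'master',np.round(hull_center(mm,cam,.033,.052),4), 'z',np.round(np.percentile([at_d(cam,r,c,D[r,c])[2] for r,c in zip(*np.where(mm)) if D[r,c]>0],[20,50,80]),4))
    fm=sub(g>110,fb); print(g[fb[0]:fb[1],fb[2]:fb[3]].mean(), 'fixture',np.round(hull_center(fm,cam,.04,.046),4))
def c1(x,y): return 225+(y+.5)/6.5-.5,417+(x+.5)/6.5-.5
def c2(x,y): return 207+(y+.5)*72/390-.5,275+(x-390+.5)*72/390-.5
def c3(x,y): return 258+(y+.5)/6-.5,160+(x+.5)/6-.5
h=[at_z('top',*c1(*p),.033)[:2] for p in [(306,153),(96,214),(200,298),(263,278)]]
d=h[0]-h[1]; print('holes',np.round(h,4),np.hypot(*d),(h[0]+h[1])/2,'x ang',np.arctan2(d[1],d[0]))
m=(h[2]+h[3])/2-(h[0]+h[1])/2; print('lines dir',m,np.hypot(*m),np.arctan2(-m[1],-m[0]))
f=[at_z('top',*c2(*p),.047)[:2] for p in [(496,169),(674,218)]]; d=f[0]-f[1]; print('pins',np.round(f,4),np.hypot(*d),(f[0]+f[1])/2,np.arctan2(d[1],d[0])-np.pi/2)
k=[at_z('top',*c3(*p),.037)[:2] for p in [(288,433),(158,72),(306,42)]]
d=(k[1]+k[2])/2-k[0]; print('cal',np.round(k,4),np.hypot(*d),np.hypot(*(k[1]-k[2])),np.arctan2(d[1],d[0]),'grip',k[0]+d/np.hypot(*d)*.072)
for n,z,p in [('grip',.035,(245.9,485.9)),('tipL',.033,(274.7,499.2)),('tipR',.033,(269.1,468.6)),('piv',.035,(223.3,484.4)),('fixtop',.04,(244,330.4)),('master',.025,(204.9,190.5))]: print('scene',n,np.round(at_z('scene',*p,z),4))
E
```

```text
top master [ 0.5416 -0.294   0.0515] z [0.0293 0.0318 0.0344]
72.46706349206349 fixture [0.5746 0.0197 0.0432]
scene master [ 0.5447 -0.2914  0.0525] z [0.03   0.031  0.0319]
93.3205998868138 fixture [0.5536 0.0123 0.0628]
holes [[ 0.552  -0.3321]
 [ 0.5325 -0.2563]
 [ 0.5019 -0.292 ]
 [ 0.5082 -0.3148]] 0.07823141175598569 [ 0.54224323 -0.29419955] x ang -1.31989021616804
lines dir [-0.03718611 -0.00921328] 0.038310463423647134 0.2428705360019288
pins [[ 0.5853  0.0561]
 [ 0.5627 -0.0178]] 0.07724211801816788 [0.57400667 0.01913608] -0.29594848288155196
cal [[0.3822 0.2581]
 [0.5198 0.3059]
 [0.5298 0.2489]] 0.14394484829841828 0.05783450924188998 0.13472803096332117 grip [0.45352963 0.26773508]
scene grip [0.4616 0.2686 0.035 ]
scene tipL [0.5322 0.3027 0.033 ]
scene tipR [0.5373 0.2536 0.033 ]
scene piv [0.3888 0.2533 0.035 ]
scene fixtop [0.5721 0.0201 0.04  ]
scene master [ 0.5406 -0.3009  0.025 ]
```

```bash
cat >> h.py <<'E'
from scipy.spatial.transform import Rotation as Ro
def to(x,y,z,yaw=None,cmd=None):
    """fractions from commanded pose (or measured) to the target, tool pointing down"""
    s=robot.observe(); p=np.array(s['tool_pos']) if cmd is None else np.array(cmd[:3]); R=Ro.from_euler('xyz',s['tool_rot'] if cmd is None else [np.pi,0,cmd[3]])
    v=R.inv().apply(np.array([x,y,z])-p)/.75
    w=np.zeros(3) if yaw is None else (R.inv()*Ro.from_euler('xyz',[np.pi,0,yaw])).as_rotvec()/(np.pi/4)
    print('xyz',np.round(v,4),'r',np.round(w,4)); return v,w
E
python3 -c "
from h import *
to(.58,-.284,.16,1.822)"
```

```text
xyz [ 0.5765 -0.0605  0.089 ] r [ 1.0000e-04  1.0000e-04 -1.8338e+00]
```

Request:
{"op": "step_arm", "data": {"steps": [{"x": 0.5765, "y": -0.0605, "z": 0.089, "rz": -0.95, "claw": 0.05}, {"x": 0.5765, "y": -0.0605, "z": 0.089, "rz": -0.95, "claw": 0.05}, {"x": 0.5765, "y": -0.0605, "z": 0.089, "rz": -0.95, "claw": 0.05}, {"x": 0.5765, "y": -0.0605, "z": 0.089, "rz": -0.95, "claw": 0.05}, {"x": 0.5765, "y": -0.0605, "z": 0.089, "rz": -0.95, "claw": 0.05}, {"x": 0.5765, "y": -0.0605, "z": 0.089, "rz": -0.95, "claw": 0.05}, {"x": 0.5765, "y": -0.0605, "z": 0.089, "rz": -0.95, "claw": 0.05}, {"x": 0.5765, "y": -0.0605, "z": 0.089, "rz": -0.95, "claw": 0.05}, {"x": 0.5765, "y": -0.0605, "z": 0.089, "rz": -0.95, "claw": 0.05}, {"x": 0.5765, "y": -0.0605, "z": 0.089, "rz": -0.95, "claw": 0.05}, {"x": 0.5765, "y": -0.0605, "z": 0.089, "rz": -0.95, "claw": 0.05}, {"x": 0.5765, "y": -0.0605, "z": 0.089, "rz": -0.95, "claw": 0.05}]}}

```text
$.steps[0]: bad value
```

```bash
python3 -c "
from h import *
to(.58,-.284,.10,1.822)"
```

```text
xyz [ 0.5765 -0.0605  0.169 ] r [ 1.0000e-04  1.0000e-04 -1.8338e+00]
```

Request:
{"op": "step_arm", "data": {"steps": [{"x": 0.1, "y": 0, "z": 0, "rx": 0, "ry": 0, "rz": -0.3, "claw": 0.05}], "squeeze": 60}}

```text
time: 1.68
tool_pos: [0.23, -0.4743, 0.2267]
tool_rot: [3.141, 0.003, 0.5]
contact_force: [0.7, -1.6, 0.4]
opening: 0.0881
grip_force: 0.0
```

```bash
python3 -c "
from h import *
to(.58,-.284,.15,1.822)"
```

```text
xyz [0.5314 0.001  0.1006] r [-0.0021  0.0035 -1.6833]
```

Request:
{"op": "step_arm", "data": {"steps": [{"x": 0.531, "y": 0.001, "z": 0.1, "rx": 0, "ry": 0, "rz": -0.95, "claw": 0.05}, {"x": 0.531, "y": 0.001, "z": 0.1, "rx": 0, "ry": 0, "rz": -0.95, "claw": 0.05}, {"x": 0.531, "y": 0.001, "z": 0.1, "rx": 0, "ry": 0, "rz": -0.95, "claw": 0.05}, {"x": 0.531, "y": 0.001, "z": 0.1, "rx": 0, "ry": 0, "rz": -0.95, "claw": 0.05}, {"x": 0.531, "y": 0.001, "z": 0.1, "rx": 0, "ry": 0, "rz": -0.95, "claw": 0.05}, {"x": 0.531, "y": 0.001, "z": 0.1, "rx": 0, "ry": 0, "rz": -0.95, "claw": 0.05}, {"x": 0.531, "y": 0.001, "z": 0.1, "rx": 0, "ry": 0, "rz": -0.95, "claw": 0.05}, {"x": 0.531, "y": 0.001, "z": 0.1, "rx": 0, "ry": 0, "rz": -0.95, "claw": 0.05}, {"x": 0.531, "y": 0.001, "z": 0.1, "rx": 0, "ry": 0, "rz": -0.95, "claw": 0.05}, {"x": 0.531, "y": 0.001, "z": 0.1, "rx": 0, "ry": 0, "rz": -0.95, "claw": 0.05}, {"x": 0.531, "y": 0.001, "z": 0.1, "rx": 0, "ry": 0, "rz": -0.95, "claw": 0.05}]}}

```text
time: 2.6
tool_pos: [0.5867, -0.2748, 0.1497]
tool_rot: [-3.141, -0.002, 1.258]
contact_force: [-1.8, -0.1, 0.2]
opening: 0.0482
grip_force: 0.0
```

```bash
python3 -c "
from h import *
to(.58,-.284,.06,1.822)"
```

```text
xyz [-0.0147 -0.0047  0.1195] r [ 0.     -0.0027 -0.7182]
```

Request:
{"op": "step_arm", "data": {"steps": [{"x": -0.0147, "y": -0.0047, "z": 0.12, "rx": 0, "ry": 0, "rz": -0.718, "claw": 0.05}, {"x": -0.0147, "y": -0.0047, "z": 0.12, "rx": 0, "ry": 0, "rz": -0.718, "claw": 0.05}, {"x": -0.0147, "y": -0.0047, "z": 0.12, "rx": 0, "ry": 0, "rz": -0.718, "claw": 0.05}, {"x": -0.0147, "y": -0.0047, "z": 0.12, "rx": 0, "ry": 0, "rz": -0.718, "claw": 0.05}, {"x": -0.0147, "y": -0.0047, "z": 0.12, "rx": 0, "ry": 0, "rz": -0.718, "claw": 0.05}, {"x": -0.0147, "y": -0.0047, "z": 0.12, "rx": 0, "ry": 0, "rz": -0.718, "claw": 0.05}, {"x": -0.0147, "y": -0.0047, "z": 0.12, "rx": 0, "ry": 0, "rz": -0.718, "claw": 0.05}]}}

```text
time: 3.18
tool_pos: [0.5759, -0.2888, 0.0618]
tool_rot: [-3.142, 0.0, 1.814]
contact_force: [-0.0, -0.5, -0.2]
opening: 0.048
grip_force: 0.0
```

```bash
python3 -c "
from h import *
to(.581,-.2835,.011,1.822)
im,d=read_camera('scene'); cv2.imwrite('pics/s1.png',cv2.resize(im[120:280,100:313],(800,600),interpolation=cv2.INTER_CUBIC))"
```

```text
xyz [0.0052 0.0083 0.0678] r [-0.      0.0003 -0.0099]
```

View pics/s1.png

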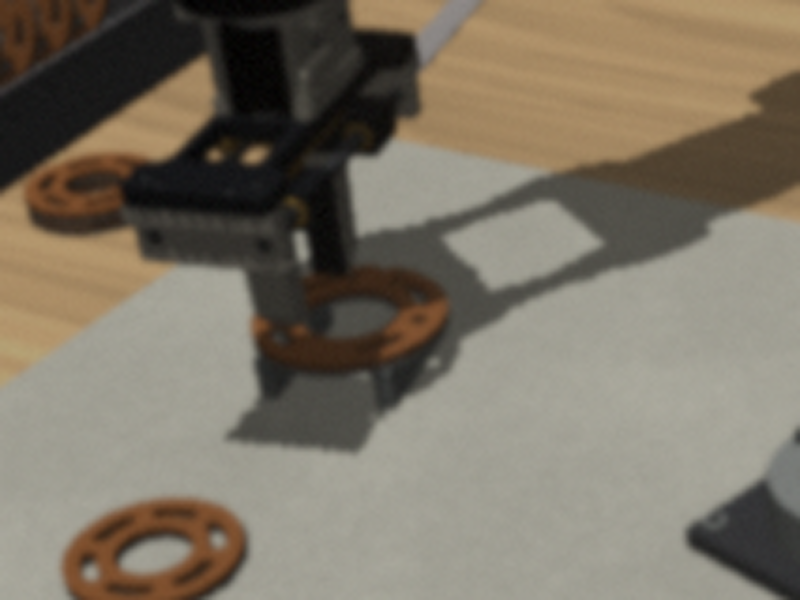

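```bash
python3 -c "
from h import *
f=lambda X:np.round((proj('scene',X)-[120,100])*3.75)[::-1]
for X in [(.542,-.294,.033),(.580,-.284,.033),(.592,-.281,.033),(.567,-.287,.033),(.576,-.289,.062),(.599,-.283,.062),(.553,-.295,.062)]: print(X,f(X))"
```

```text
(0.542, -0.294, 0.033) [346. 309.]
(0.58, -0.284, 0.033) [318. 348.]
(0.592, -0.281, 0.033) [309. 360.]
(0.567, -0.287, 0.033) [329. 334.]
(0.576, -0.289, 0.062) [306. 294.]
(0.599, -0.283, 0.062) [288. 317.]
(0.553, -0.295, 0.062) [324. 271.]
```

Request:
{"op": "step_arm", "data": {"steps": [{"x": 0.005, "y": 0.008, "z": 0.03, "rx": 0, "ry": 0, "rz": -0.01, "claw": 0.05}, {"x": 0.005, "y": 0.008, "z": 0.06, "rx": 0, "ry": 0, "rz": -0.01, "claw": 0.05}, {"x": 0.005, "y": 0.008, "z": 0.067, "rx": 0, "ry": 0, "rz": -0.01, "claw": 0.05}, {"x": 0.005, "y": 0.008, "z": 0.067, "rx": 0, "ry": 0, "rz": -0.01, "claw": 0.05}, {"x": 0.005, "y": 0.008, "z": 0.067, "rx": 0, "ry": 0, "rz": -0.01, "claw": 0.05}]}}

```text
time: 3.65
tool_pos: [0.5811, -0.2836, 0.0121]
tool_rot: [3.141, 0.0, 1.824]
contact_force: [-0.6, 0.2, 0.7]
opening: 0.0482
grip_force: 0.0
```

Request:
{"op": "step_arm", "data": {"steps": [{"x": 0, "y": 0, "z": 0, "rx": 0, "ry": 0, "rz": 0, "claw": -0.3}, {"x": 0, "y": 0, "z": 0, "rx": 0, "ry": 0, "rz": 0, "claw": -0.4}, {"x": 0, "y": 0, "z": 0, "rx": 0, "ry": 0, "rz": 0, "claw": -0.7}, {"x": 0, "y": 0, "z": 0, "rx": 0, "ry": 0, "rz": 0, "claw": -0.7}, {"x": 0, "y": 0, "z": 0, "rx": 0, "ry": 0, "rz": 0, "claw": -0.7}, {"x": 0, "y": 0, "z": 0, "rx": 0, "ry": 0, "rz": 0, "claw": -0.7}], "squeeze": 60}}

```text
time: 4.15
tool_pos: [0.5812, -0.2838, 0.0124]
tool_rot: [3.141, 0.001, 1.825]
contact_force: [-2.6, -0.7, 6.2]
opening: 0.0256
grip_force: 58.0
```

Request:
{"op": "step_arm", "data": {"steps": [{"x": 0, "y": 0, "z": -0.01, "rx": 0, "ry": 0, "rz": 0, "claw": -0.7}, {"x": 0, "y": 0, "z": -0.02, "rx": 0, "ry": 0, "rz": 0, "claw": -0.7}, {"x": 0, "y": 0, "z": -0.05, "rx": 0, "ry": 0, "rz": 0, "claw": -0.7}, {"x": 0, "y": 0, "z": -0.08, "rx": 0, "ry": 0, "rz": 0, "claw": -0.7}, {"x": 0, "y": 0, "z": -0.1, "rx": 0, "ry": 0, "rz": 0, "claw": -0.7}, {"x": 0, "y": 0, "z": -0.1, "rx": 0, "ry": 0, "rz": 0, "claw": -0.7}, {"x": 0, "y": 0, "z": -0.1, "rx": 0, "ry": 0, "rz": 0, "claw": -0.7}]}}

```text
time: 4.73
tool_pos: [0.5813, -0.2833, 0.0871]
tool_rot: [3.14, 0.001, 1.825]
contact_force: [-0.3, -0.2, -3.8]
opening: 0.0254
grip_force: 58.0
```

```bash
python3 -c "
from h import *
th=-.297; g=.0385
to(.5740+g*np.cos(th)+.001,.0193+g*np.sin(th),.087,th+np.pi/2)
im,d=read_camera('scene'); cv2.imwrite('pics/s2.png',cv2.resize(im[100:260,100:313],(800,600),interpolation=cv2.INTER_CUBIC))"
```

```text
xyz [ 3.658e-01  1.370e-01 -1.000e-04] r [0.0018 0.0009 0.7014]
```

View pics/s2.png

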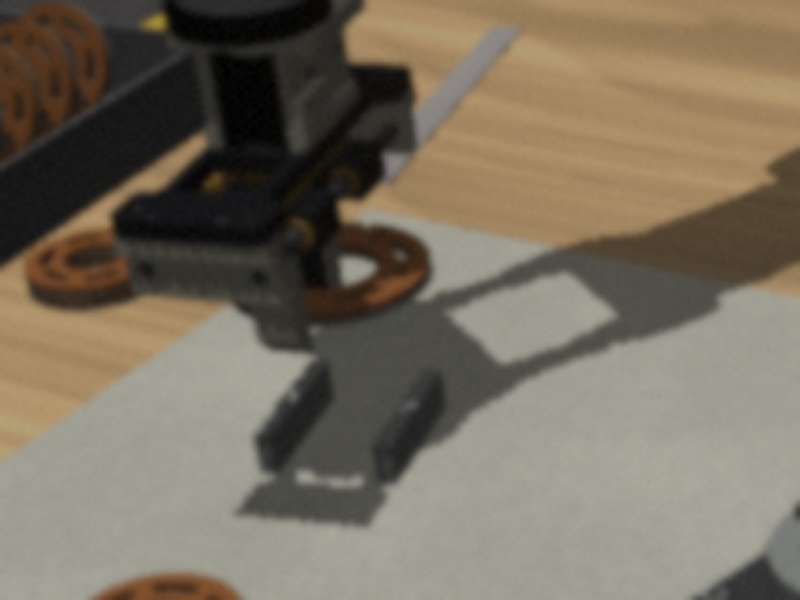

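Request:
{"op": "step_arm", "data": {"steps": [{"x": 0.04, "y": 0.015, "z": 0, "rx": 0, "ry": 0, "rz": 0.1, "claw": -0.7}, {"x": 0.08, "y": 0.03, "z": 0, "rx": 0, "ry": 0, "rz": 0.2, "claw": -0.7}, {"x": 0.12, "y": 0.045, "z": 0, "rx": 0, "ry": 0, "rz": 0.3, "claw": -0.7}, {"x": 0.16, "y": 0.06, "z": 0, "rx": 0, "ry": 0, "rz": 0.4, "claw": -0.7}, {"x": 0.2, "y": 0.075, "z": 0, "rx": 0, "ry": 0, "rz": 0.5, "claw": -0.7}, {"x": 0.24, "y": 0.09, "z": 0, "rx": 0, "ry": 0, "rz": 0.6, "claw": -0.7}, {"x": 0.28, "y": 0.105, "z": 0, "rx": 0, "ry": 0, "rz": 0.7, "claw": -0.7}, {"x": 0.32, "y": 0.12, "z": 0, "rx": 0, "ry": 0, "rz": 0.7, "claw": -0.7}, {"x": 0.35, "y": 0.131, "z": 0, "rx": 0, "ry": 0, "rz": 0.7, "claw": -0.7}, {"x": 0.366, "y": 0.137, "z": 0, "rx": 0, "ry": 0, "rz": 0.7, "claw": -0.7}, {"x": 0.366, "y": 0.137, "z": 0, "rx": 0, "ry": 0, "rz": 0.7, "claw": -0.7}, {"x": 0.366, "y": 0.137, "z": 0, "rx": 0, "ry": 0, "rz": 0.7, "claw": -0.7}]}}

```text
time: 5.78
tool_pos: [0.6109, 0.0083, 0.0853]
tool_rot: [-3.14, 0.001, 1.276]
contact_force: [0.6, -0.4, -3.8]
opening: 0.0253
grip_force: 59.0
```

Run:
```python
from h import *
im,d=read_camera('top'); s=robot.observe(); print(s['tool_pos'],s['tool_rot'])
cv2.imwrite('pics/top2.png',im); cv2.imwrite('pics/t2.png',cv2.convertScaleAbs(cv2.resize(im[205:277,263:359],(800,600),interpolation=cv2.INTER_CUBIC),alpha=1.6))
i=im.astype(int); m=(i[:,:,2]-i[:,:,0]>35); m[:205]=0;m[277:]=0;m[:,:263]=0;m[:,359:]=0
print(np.round(hull_center(m,'top',.1075,.052),4))
```

```text
[0.61104314 0.00747578 0.08553155] [-3.14030167e+00  9.77157826e-04  1.27508778e+00]
[ 0.5635 -0.0241  0.0222]
```

View pics/t2.png

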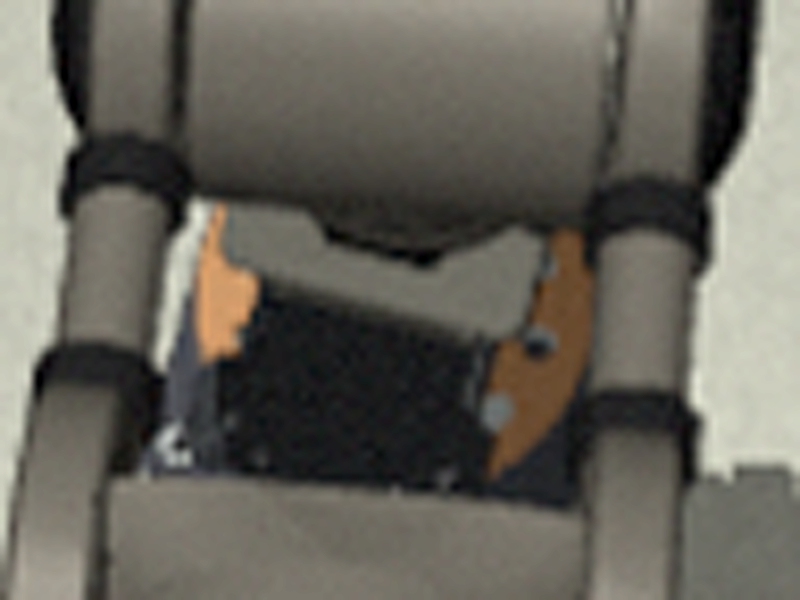

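Run:
```python
from h import *
px=lambda x,y:(205+(y+.5)/8.333-.5,263+(x+.5)/8.333-.5)
print('hole',at_z('top',*px(540,343),.1065),'slot?',at_z('top',*px(497,411),.1065))
th=1.275-np.pi/2; c=np.array([.61104,.00748])-.039*np.array([np.cos(th),np.sin(th)]); print('centre pred',c,'hole pred',c-.039*np.array([-np.sin(th),np.cos(th)]))
im,d=read_camera('scene'); cv2.imwrite('pics/s3.png',im)
i=im.astype(int); m=(i[:,:,2]-i[:,:,0]>35); m[:190]=0;m[275:]=0;m[:,:280]=0;m[:,385:]=0
n,l,s,_=cv2.connectedComponentsWithStats(m.astype(np.uint8)); print(s[1:,:])
k=l==1+np.argmax(s[1:,4]); print(np.round(hull_center(k,'scene',.1055,.052),4))
cv2.imwrite('pics/s3c.png',cv2.convertScaleAbs(cv2.resize(im[180:300,250:410],(800,600),interpolation=cv2.INTER_CUBIC),alpha=1.5))
```

```text
hole [ 0.56165147 -0.01817946  0.1065    ] slot? [ 0.54429993 -0.00655149  0.1065    ]
centre pred [0.57373376 0.01884857] hole pred [ 0.56236519 -0.01845768]
[[306 203   5   3   7]
 [339 202   8   6  19]
 [348 205   1   1   1]
 [324 207  37  25 415]
 [316 220   1   1   1]
 [316 223   1   1   1]
 [318 223   1   1   1]
 [321 222   4   3   9]
 [317 225   1   1   1]
 [319 227   1   1   1]]
[0.581  0.0279 0.0444]
```

View pics/s3c.png

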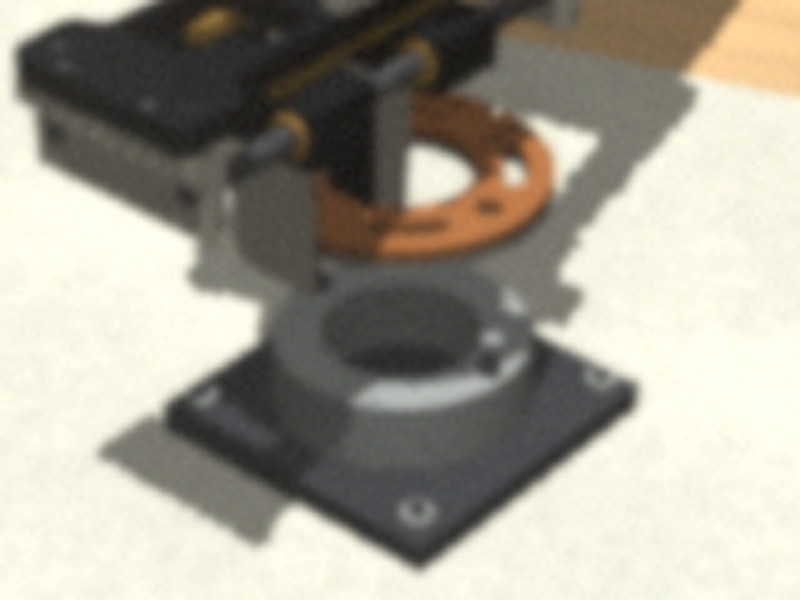

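Run:
```python
from h import *
px=lambda x,y:(180+(y+.5)/5-.5,250+(x+.5)/5-.5)
print('hole',at_z('scene',*px(489,207),.1055),'pin',at_z('scene',*px(488,360),.0435))
g=cv2.imread('pics/scene0.png'); 
print('pins scene0 top-based pred',proj('scene',(.5853,.0561,.0435)),proj('scene',(.5627,-.0178,.0435)))
cv2.imwrite('pics/f0.png',cv2.convertScaleAbs(cv2.resize(g[220:300,275:381],(795,600),interpolation=cv2.INTER_CUBIC),alpha=1.3))
th=1.275-np.pi/2; c=np.array([.61104,.00748])-.039*np.array([np.cos(th),np.sin(th)]); print('+hole pred',c+.039*np.array([-np.sin(th),np.cos(th)]))
print(robot.observe()['tool_pos'])
```

```text
hole [0.58715166 0.05658289 0.1055    ] pin [0.58572803 0.05697837 0.0435    ]
pins scene0 top-based pred [251.34080885 346.81290773] [234.6051293  312.88137316]
+hole pred [0.58510232 0.05615481]
[0.61113338 0.00695352 0.0857387 ]
```

View pics/f0.png

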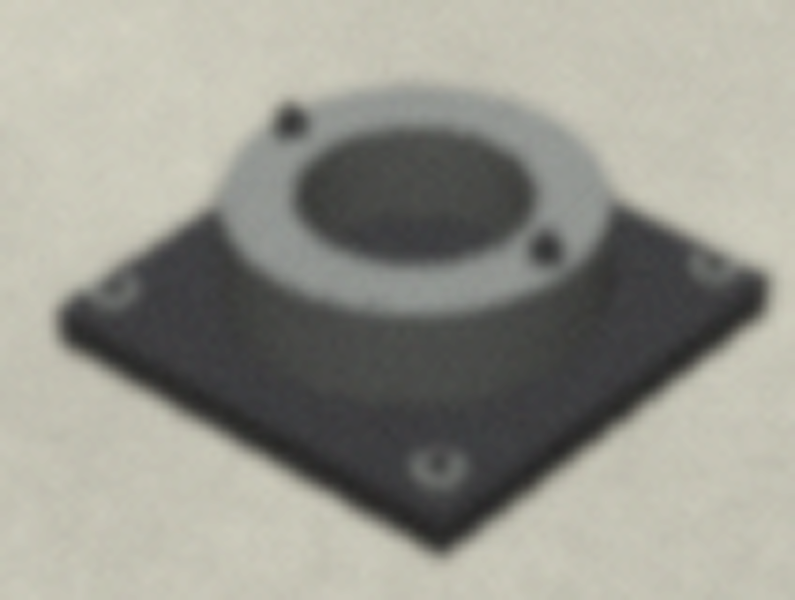

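Request:
{"op": "step_arm", "data": {"steps": [{"x": 0.0008, "y": 0.0004, "z": 0.02, "rx": 0, "ry": 0, "rz": 0, "claw": -0.7}, {"x": 0.0008, "y": 0.0004, "z": 0.04, "rx": 0, "ry": 0, "rz": 0, "claw": -0.7}, {"x": 0.0008, "y": 0.0004, "z": 0.055, "rx": 0, "ry": 0, "rz": 0, "claw": -0.7}, {"x": 0.0008, "y": 0.0004, "z": 0.062, "rx": 0, "ry": 0, "rz": 0, "claw": -0.7}, {"x": 0.0008, "y": 0.0004, "z": 0.062, "rx": 0, "ry": 0, "rz": 0, "claw": -0.7}, {"x": 0.0008, "y": 0.0004, "z": 0.062, "rx": 0, "ry": 0, "rz": 0, "claw": -0.7}]}}

```text
time: 6.38
tool_pos: [0.612, 0.0081, 0.0399]
tool_rot: [-3.141, 0.0, 1.274]
contact_force: [0.4, -0.2, -3.2]
opening: 0.0257
grip_force: 59.0
```

Request:
{"op": "step_arm", "data": {"steps": [{"x": 0, "y": 0, "z": 0.002, "rx": 0, "ry": 0, "rz": 0, "claw": -0.7}, {"x": 0, "y": 0, "z": 0.004, "rx": 0, "ry": 0, "rz": 0, "claw": -0.7}, {"x": 0, "y": 0, "z": 0.006, "rx": 0, "ry": 0, "rz": 0, "claw": -0.7}, {"x": 0, "y": 0, "z": 0.008, "rx": 0, "ry": 0, "rz": 0, "claw": -0.7}, {"x": 0, "y": 0, "z": 0.008, "rx": 0, "ry": 0, "rz": 0, "claw": -0.7}]}}

```text
time: 6.8
tool_pos: [0.6119, 0.0088, 0.0338]
tool_rot: [-3.142, 0.0, 1.275]
contact_force: [0.2, 0.4, -2.8]
opening: 0.0255
grip_force: 59.0
```

Request:
{"op": "step_arm", "data": {"steps": [{"x": 0, "y": 0, "z": 0.001, "rx": 0, "ry": 0, "rz": 0, "claw": -0.7}, {"x": 0, "y": 0, "z": 0.002, "rx": 0, "ry": 0, "rz": 0, "claw": -0.7}, {"x": 0, "y": 0, "z": 0.003, "rx": 0, "ry": 0, "rz": 0, "claw": -0.7}, {"x": 0, "y": 0, "z": 0.004, "rx": 0, "ry": 0, "rz": 0, "claw": -0.7}, {"x": 0, "y": 0, "z": 0.004, "rx": 0, "ry": 0, "rz": 0, "claw": -0.7}]}}

```text
time: 7.22
tool_pos: [0.6118, 0.0087, 0.0308]
tool_rot: [-3.141, 0.0, 1.275]
contact_force: [-0.1, 0.5, -3.6]
opening: 0.0253
grip_force: 59.0
```

Request:
{"op": "step_arm", "data": {"steps": [{"x": 0, "y": 0, "z": 0.001, "rx": 0, "ry": 0, "rz": 0, "claw": -0.7}, {"x": 0, "y": 0, "z": 0.002, "rx": 0, "ry": 0, "rz": 0, "claw": -0.7}, {"x": 0, "y": 0, "z": 0.003, "rx": 0, "ry": 0, "rz": 0, "claw": -0.7}, {"x": 0, "y": 0, "z": 0.004, "rx": 0, "ry": 0, "rz": 0, "claw": -0.7}, {"x": 0, "y": 0, "z": 0.004, "rx": 0, "ry": 0, "rz": 0, "claw": -0.7}]}}

```text
time: 7.63
tool_pos: [0.6117, 0.0087, 0.0279]
tool_rot: [-3.141, 0.0, 1.275]
contact_force: [-1.0, -0.1, -2.0]
opening: 0.0253
grip_force: 59.0
```

Request:
{"op": "step_arm", "data": {"steps": [{"x": 0, "y": 0, "z": 0.001, "rx": 0, "ry": 0, "rz": 0, "claw": -0.7}, {"x": 0, "y": 0, "z": 0.001, "rx": 0, "ry": 0, "rz": 0, "claw": -0.7}, {"x": 0, "y": 0, "z": 0.001, "rx": 0, "ry": 0, "rz": 0, "claw": -0.7}]}}

```text
time: 7.88
tool_pos: [0.6118, 0.0087, 0.0275]
tool_rot: [-3.141, 0.0, 1.275]
contact_force: [-3.0, 0.4, 2.6]
opening: 0.0252
grip_force: 59.0
```

Request:
{"op": "step_arm", "data": {"steps": [{"x": 0, "y": 0, "z": 0.001, "rx": 0, "ry": 0, "rz": 0, "claw": -0.7}, {"x": 0, "y": 0, "z": 0.001, "rx": 0, "ry": 0, "rz": 0, "claw": -0.7}, {"x": 0, "y": 0, "z": 0.001, "rx": 0, "ry": 0, "rz": 0, "claw": -0.7}]}}

```text
time: 8.13
tool_pos: [0.6118, 0.0087, 0.0274]
tool_rot: [3.142, 0.0, 1.275]
contact_force: [-6.5, 0.6, 8.2]
opening: 0.0258
grip_force: 58.9
```

Request:
{"op": "step_arm", "data": {"steps": [{"x": 0, "y": 0, "z": 0, "rx": 0, "ry": 0, "rz": 0, "claw": -0.3}, {"x": 0, "y": 0, "z": 0, "rx": 0, "ry": 0, "rz": 0, "claw": 0}, {"x": 0, "y": 0, "z": 0, "rx": 0, "ry": 0, "rz": 0, "claw": 0}, {"x": 0, "y": 0, "z": 0, "rx": 0, "ry": 0, "rz": 0, "claw": 0}, {"x": 0, "y": 0, "z": 0, "rx": 0, "ry": 0, "rz": 0, "claw": 0}, {"x": 0, "y": 0, "z": -0.02, "rx": 0, "ry": 0, "rz": 0, "claw": 0}, {"x": 0, "y": 0, "z": -0.06, "rx": 0, "ry": 0, "rz": 0, "claw": 0}, {"x": 0, "y": 0, "z": -0.1, "rx": 0, "ry": 0, "rz": 0, "claw": 0}, {"x": 0, "y": 0, "z": -0.12, "rx": 0, "ry": 0, "rz": 0, "claw": 0}, {"x": 0, "y": 0, "z": -0.12, "rx": 0, "ry": 0, "rz": 0, "claw": 0}]}}

```text
time: 8.97
tool_pos: [0.6145, 0.0084, 0.1208]
tool_rot: [3.134, -0.001, 1.275]
contact_force: [0.7, -0.1, -0.0]
opening: 0.0461
grip_force: 0.0
```

Run:
```python
from h import *
p=.1347
to(.456,.268,.15,p)
im,d=read_camera('scene'); cv2.imwrite('pics/s4.png',cv2.convertScaleAbs(cv2.resize(im[200:300,265:398],(798,600),interpolation=cv2.INTER_CUBIC),alpha=1.3))
i=im.astype(int); m=(i[:,:,2]-i[:,:,0]>35); m[:200]=0;m[300:]=0;m[:,:280]=0;m[:,385:]=0
z=[at_d('scene',r,c,d[r,c]) for r,c in zip(*np.where(m)) if d[r,c]>0]; z=np.array(z); A=np.c_[z[:,:2]-[.574,.019],np.ones(len(z))]; print('plane',np.linalg.lstsq(A,z[:,2],rcond=None)[0])
```

```text
xyz [ 0.2695 -0.3027 -0.041 ] r [ 0.008  -0.0075  1.4517]
plane [0.14808721 0.08982343 0.04083498]
```

View pics/s4.png

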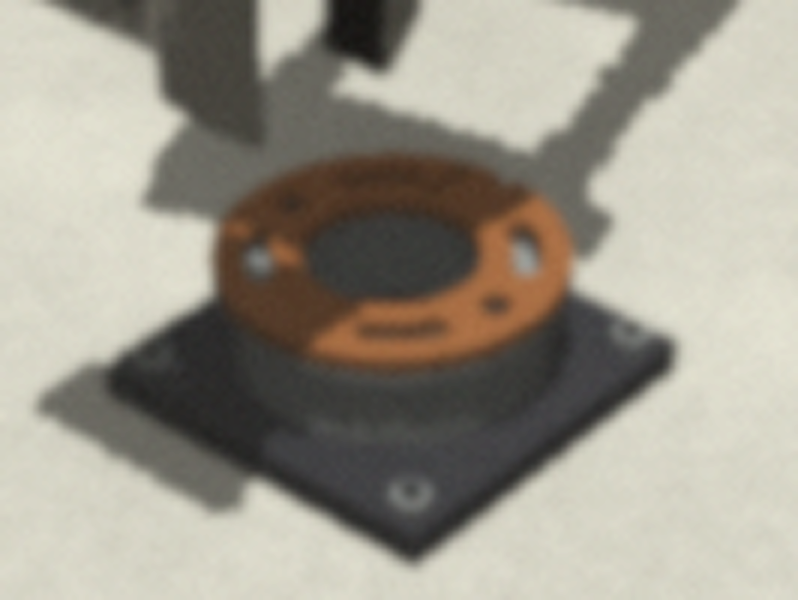

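The picture shows the plate lying flat on the fixture ring, with dark pins filling both holes at about (290,200) and (493,305) in the crop. Next I'll refine the caliper pose numerically.

Run:
```python
from h import *
im=cv2.imread('pics/top0.png').astype(int); g=im.mean(2); sat=im[:,:,2]-im[:,:,0]
L=[];Rr=[]
for r in range(266,332,2):
    # leg weight: blue channel relative to wood
    lo=187+(r-270)*.25
    row=im[r,180:232,0]; s=sat[r,180:232]
    ok=(s<22)&(row>75)
    cols=np.where(ok)[0]+180
    if r%8==2: print(r,cols.tolist())
for o in nets.masks_of('top','caliper')[:1]: print('now',o['conf'],o['box'])
m=np.load('m_top_caliper.npy')
A=[];B=[]
for r in range(268,326):
    c=np.where(m[r])[0]
    if len(c)==0: continue
    j=np.where(np.diff(c)>3)[0]
    gs=np.split(c,j+1)
    if len(gs)==2:
        A.append((r,gs[0].mean())); B.append((r,gs[1].mean()))
WA=np.array([at_z('top',*q,.040)[:2] for q in A]);WB=np.array([at_z('top',*q,.040)[:2] for q in B])
for a,w in zip(A[::6],WA[::6]): print(a,np.round(w,4))
for a,w in zip(B[::6],WB[::6]): print(a,np.round(w,4))
```

```text
266 [180, 181, 182, 183, 184, 185, 186, 187, 188, 189, 190, 191, 192, 193, 194, 195, 196, 197, 198, 199, 200, 201, 202, 203, 204, 205, 206, 207, 208, 209, 210, 211, 223, 224, 225, 226, 227, 228, 229, 230, 231]
274 [180, 186, 187, 211, 212, 224, 225, 226, 227, 228, 229, 230, 231]
282 [188, 189, 211, 212, 225, 226, 227, 228, 229, 230, 231]
290 [180, 181, 182, 190, 191, 211, 212, 213, 226, 227, 228, 229, 230, 231]
298 [180, 181, 182, 183, 191, 192, 193, 212, 213, 227, 228, 229, 230, 231]
306 [180, 181, 182, 183, 184, 193, 194, 195, 212, 213, 214, 228, 229, 230, 231]
314 [180, 181, 182, 183, 184, 185, 196, 197, 198, 202, 203, 204, 205, 206, 207, 208, 209, 211, 212, 213, 229, 230, 231]
322 [180, 181, 182, 183, 184, 185, 186, 200, 201, 211, 212, 231]
330 [180, 181, 182, 183, 184, 185, 186, 187, 201, 202, 203, 213, 214, 227, 228, 229, 230, 231]
now 0.69 [187.2, 264.8, 223.6, 348.4]
(270, np.float64(186.5)) [0.5188 0.3038]
(276, np.float64(187.5)) [0.505  0.3017]
(282, np.float64(189.5)) [0.4913 0.2973]
(288, np.float64(190.5)) [0.4776 0.2951]
(294, np.float64(192.0)) [0.4639 0.2919]
(312, np.float64(197.0)) [0.423 0.281]
(318, np.float64(199.0)) [0.4093 0.2766]
(324, np.float64(201.5)) [0.3957 0.2711]
(270, np.float64(212.0)) [0.5173 0.2453]
(276, np.float64(212.0)) [0.5037 0.2455]
(282, np.float64(212.0)) [0.4901 0.2457]
(288, np.float64(212.0)) [0.4765 0.2459]
(294, np.float64(212.5)) [0.4629 0.2449]
(312, np.float64(215.5)) [0.422  0.2387]
(318, np.float64(211.5)) [0.4087 0.2481]
(324, np.float64(211.5)) [0.3952 0.2483]
```

Request:
{"op": "step_arm", "data": {"steps": [{"x": 0.27, "y": -0.302, "z": -0.02, "rx": 0, "ry": 0, "rz": 0.98, "claw": 0.74}, {"x": 0.27, "y": -0.302, "z": -0.02, "rx": 0, "ry": 0, "rz": 0.98, "claw": 0.74}, {"x": 0.27, "y": -0.302, "z": -0.02, "rx": 0, "ry": 0, "rz": 0.98, "claw": 0.74}, {"x": 0.27, "y": -0.302, "z": -0.02, "rx": 0, "ry": 0, "rz": 0.98, "claw": 0.74}, {"x": 0.27, "y": -0.302, "z": -0.02, "rx": 0, "ry": 0, "rz": 0.98, "claw": 0.74}, {"x": 0.27, "y": -0.302, "z": -0.02, "rx": 0, "ry": 0, "rz": 0.98, "claw": 0.74}, {"x": 0.27, "y": -0.302, "z": -0.02, "rx": 0, "ry": 0, "rz": 0.98, "claw": 0.74}, {"x": 0.27, "y": -0.302, "z": -0.02, "rx": 0, "ry": 0, "rz": 0.98, "claw": 0.74}, {"x": 0.27, "y": -0.302, "z": -0.02, "rx": 0, "ry": 0, "rz": 0.98, "claw": 0.74}, {"x": 0.27, "y": -0.302, "z": -0.02, "rx": 0, "ry": 0, "rz": 0.98, "claw": 0.74}]}}

```text
time: 9.9
tool_pos: [0.453, 0.269, 0.1301]
tool_rot: [3.142, 0.003, 0.508]
contact_force: [0.4, -0.8, 0.2]
opening: 0.0802
grip_force: 0.0
```

```bash
python3 -c "
from h import *
to(.458,.2677,.06,.13)"
```

```text
xyz [0.0052 0.0048 0.0934] r [0.0007 0.0032 0.4817]
```

Request:
{"op": "step_arm", "data": {"steps": [{"x": 0.005, "y": 0.005, "z": 0.04, "rx": 0, "ry": 0, "rz": 0.48, "claw": 0.74}, {"x": 0.005, "y": 0.005, "z": 0.08, "rx": 0, "ry": 0, "rz": 0.48, "claw": 0.74}, {"x": 0.005, "y": 0.005, "z": 0.093, "rx": 0, "ry": 0, "rz": 0.48, "claw": 0.74}, {"x": 0.005, "y": 0.005, "z": 0.093, "rx": 0, "ry": 0, "rz": 0.48, "claw": 0.74}, {"x": 0.005, "y": 0.005, "z": 0.093, "rx": 0, "ry": 0, "rz": 0.48, "claw": 0.74}, {"x": 0.005, "y": 0.005, "z": 0.093, "rx": 0, "ry": 0, "rz": 0.48, "claw": 0.74}, {"x": 0.005, "y": 0.005, "z": 0.093, "rx": 0, "ry": 0, "rz": 0.48, "claw": 0.74}]}}

```text
time: 10.48
tool_pos: [0.4605, 0.2668, 0.0627]
tool_rot: [-3.141, -0.002, 0.13]
contact_force: [0.7, 0.1, 0.4]
opening: 0.0801
grip_force: 0.0
```

```bash
python3 -c "
from h import *
to(.458,.2677,.017,.13)"
```

```text
xyz [-0.0032 -0.0016  0.0609] r [-0.0004 -0.0026  0.0002]
```

Request:
{"op": "step_arm", "data": {"steps": [{"x": -0.0032, "y": -0.0016, "z": 0.03, "rx": 0, "ry": 0, "rz": 0, "claw": 0.74}, {"x": -0.0032, "y": -0.0016, "z": 0.05, "rx": 0, "ry": 0, "rz": 0, "claw": 0.74}, {"x": -0.0032, "y": -0.0016, "z": 0.061, "rx": 0, "ry": 0, "rz": 0, "claw": 0.74}, {"x": -0.0032, "y": -0.0016, "z": 0.061, "rx": 0, "ry": 0, "rz": 0, "claw": 0.74}, {"x": -0.0032, "y": -0.0016, "z": 0.061, "rx": 0, "ry": 0, "rz": 0, "claw": 0.74}]}}

```text
time: 10.9
tool_pos: [0.4573, 0.2679, 0.0165]
tool_rot: [-3.142, -0.001, 0.129]
contact_force: [0.1, -0.5, -0.3]
opening: 0.0797
grip_force: 0.0
```

Request:
{"op": "step_arm", "data": {"steps": [{"x": 0, "y": 0, "z": 0, "rx": 0, "ry": 0, "rz": 0, "claw": 0.3}, {"x": 0, "y": 0, "z": 0, "rx": 0, "ry": 0, "rz": 0, "claw": 0.1}, {"x": 0, "y": 0, "z": 0, "rx": 0, "ry": 0, "rz": 0, "claw": 0.05}, {"x": 0, "y": 0, "z": 0, "rx": 0, "ry": 0, "rz": 0, "claw": 0.03}, {"x": 0, "y": 0, "z": 0, "rx": 0, "ry": 0, "rz": 0, "claw": 0.03}, {"x": 0, "y": 0, "z": 0, "rx": 0, "ry": 0, "rz": 0, "claw": 0.03}], "squeeze": 40}}

```text
time: 11.4
tool_pos: [0.4573, 0.268, 0.0164]
tool_rot: [-3.141, -0.001, 0.128]
contact_force: [0.3, 0.5, 2.5]
opening: 0.0486
grip_force: 11.1
```

Request:
{"op": "step_arm", "data": {"steps": [{"x": 0, "y": 0, "z": 0, "rx": 0, "ry": 0, "rz": 0, "claw": -0.05}, {"x": 0, "y": 0, "z": 0, "rx": 0, "ry": 0, "rz": 0, "claw": -0.1}, {"x": 0, "y": 0, "z": 0, "rx": 0, "ry": 0, "rz": 0, "claw": -0.14}, {"x": 0, "y": 0, "z": 0, "rx": 0, "ry": 0, "rz": 0, "claw": -0.16}, {"x": 0, "y": 0, "z": 0, "rx": 0, "ry": 0, "rz": 0, "claw": -0.16}, {"x": 0, "y": 0, "z": 0, "rx": 0, "ry": 0, "rz": 0, "claw": -0.16}, {"x": 0, "y": 0, "z": 0, "rx": 0, "ry": 0, "rz": 0, "claw": -0.16}]}}

```text
time: 11.98
tool_pos: [0.4574, 0.2681, 0.0164]
tool_rot: [-3.141, -0.001, 0.128]
contact_force: [0.3, 0.9, 4.4]
opening: 0.0389
grip_force: 16.4
```

Request:
{"op": "step_arm", "data": {"steps": [{"x": 0, "y": 0, "z": 0, "rx": 0, "ry": 0, "rz": 0, "claw": -0.137}, {"x": 0, "y": 0, "z": 0, "rx": 0, "ry": 0, "rz": 0, "claw": -0.137}, {"x": 0, "y": 0, "z": -0.01, "rx": 0, "ry": 0, "rz": 0, "claw": -0.137}, {"x": 0, "y": 0, "z": -0.03, "rx": 0, "ry": 0, "rz": 0, "claw": -0.137}, {"x": 0, "y": 0, "z": -0.05, "rx": 0, "ry": 0, "rz": 0, "claw": -0.137}, {"x": 0, "y": 0, "z": -0.07, "rx": 0, "ry": 0, "rz": 0, "claw": -0.137}, {"x": 0, "y": 0, "z": -0.09, "rx": 0, "ry": 0, "rz": 0, "claw": -0.137}, {"x": 0, "y": 0, "z": -0.1, "rx": 0, "ry": 0, "rz": 0, "claw": -0.137}, {"x": 0, "y": 0, "z": -0.1, "rx": 0, "ry": 0, "rz": 0, "claw": -0.137}, {"x": 0, "y": 0, "z": -0.1, "rx": 0, "ry": 0, "rz": 0, "claw": -0.137}, {"x": 0, "y": 0, "z": -0.1, "rx": 0, "ry": 0, "rz": 0, "claw": -0.137}]}}

```text
time: 12.9
tool_pos: [0.4562, 0.2675, 0.09]
tool_rot: [3.141, 0.002, 0.128]
contact_force: [0.0, -0.8, -1.5]
opening: 0.0398
grip_force: 13.7
```

Run:
```python
from h import *
for cam in ['top','scene']:
    im,d=read_camera(cam); cv2.imwrite(f'pics/{cam}5.png',im); np.save(f'{cam}5.npy',d)
    for q in ['tip_left','tip_right','grip','caliper']:
        for o in nets.landmark_of(cam,q)[:2]: print(cam,q,round(o['conf'],2),np.round(o['pixel'],1),np.round(at_z(cam,*o['pixel'],.108),4))
m=[o for o in nets.masks_of('scene','caliper')][:1]
for o in m: print(o['conf'],o['box']); np.save('m5.npy',o['region'])
print(robot.observe()['tool_pos'],robot.observe()['opening'],robot.observe()['grip_force'])
```

```text
top tip_right 0.49 [263.8 197. ] [0.5299 0.2649 0.108 ]
top caliper 0.47 [332.6 205.1] [0.3816 0.2495 0.108 ]
top caliper 0.45 [157.9 287.3] [0.7565 0.0643 0.108 ]
scene tip_left 0.54 [237.4 498.2] [0.5404 0.2889 0.108 ]
scene tip_left 0.45 [227.5 339.1] [0.6137 0.0531 0.108 ]
scene tip_right 0.46 [234.6 486.1] [0.5402 0.2702 0.108 ]
scene caliper 0.78 [188.4 493.3] [0.385  0.2566 0.108 ]
scene caliper 0.4 [244.4 327.3] [0.6637 0.0548 0.108 ]
0.57 [464.3, 176.6, 507.4, 237.5]
[0.45689156 0.26781756 0.09087506] 0.0396860341931496 13.673742860555649
```

Run:
```python
from h import *
d=np.load('scene5.npy'); m=np.load('m5.npy')
im=cv2.imread('pics/scene5.png').astype(int)
P=np.array([at_d('scene',r,c,d[r,c]) for r,c in zip(*np.where(m)) if d[r,c]>0])
a=.128; ax=np.array([np.cos(a),np.sin(a)]); g=np.array([.4569,.2678])
u=(P[:,:2]-g)@ax; v=(P[:,:2]-g)@[-ax[1],ax[0]]
k=(P[:,2]>.07)&(abs(v)<.05)&(u>-.14)&(u<.12)
for lo in np.arange(-.12,.11,.01):
    s=k&(u>=lo)&(u<lo+.01)
    if s.sum()>2: print(round(lo,2),s.sum(),np.round(np.percentile(P[s,2],[25,50,90]),4),np.round([v[s].min(),v[s].max()],3))
print(u[k].max(),u[k].min())
```

```text
-0.12 3 [0.111  0.1117 0.1119] [-0.001  0.003]
-0.11 9 [0.1116 0.112  0.113 ] [-0.002  0.005]
-0.1 4 [0.1119 0.1124 0.1136] [-0.002  0.005]
-0.08 50 [0.1056 0.1082 0.1123] [-0.015  0.015]
-0.07 23 [0.1107 0.1124 0.1137] [-0.012  0.013]
-0.06 27 [0.1109 0.1124 0.1139] [-0.015  0.015]
-0.05 53 [0.1082 0.1099 0.1132] [-0.047  0.016]
-0.04 46 [0.1088 0.1116 0.1136] [-0.017  0.02 ]
-0.03 22 [0.112  0.1126 0.1137] [-0.018  0.02 ]
-0.02 24 [0.1116 0.1122 0.1129] [-0.018  0.021]
-0.01 27 [0.1119 0.1125 0.1147] [-0.019  0.021]
-0.0 47 [0.1082 0.112  0.1215] [-0.021  0.025]
0.01 35 [0.1115 0.1124 0.1149] [-0.021  0.026]
0.02 35 [0.1119 0.1125 0.1655] [-0.02   0.021]
0.03 30 [0.1118 0.1122 0.1134] [-0.019  0.021]
0.04 34 [0.1115 0.1124 0.1131] [-0.021  0.022]
0.05 24 [0.1114 0.1123 0.1132] [-0.021  0.021]
0.06 45 [0.1087 0.1104 0.1131] [-0.021  0.021]
0.07 25 [0.1058 0.1079 0.1096] [-0.018  0.018]
0.07450062663857662 -0.11166509434725233
```

```bash
python3 -c "
from h import *
to(.4634,.0536,.09,-.297)"
```

```text
xyz [-0.0279  0.2844  0.0012] r [1.000e-04 0.000e+00 5.414e-01]
```

Request:
{"op": "step_arm", "data": {"steps": [{"x": -0.003, "y": 0.03, "z": 0, "rx": 0, "ry": 0, "rz": 0.06, "claw": -0.137}, {"x": -0.006, "y": 0.06, "z": 0, "rx": 0, "ry": 0, "rz": 0.12, "claw": -0.137}, {"x": -0.009, "y": 0.09, "z": 0, "rx": 0, "ry": 0, "rz": 0.18, "claw": -0.137}, {"x": -0.012, "y": 0.12, "z": 0, "rx": 0, "ry": 0, "rz": 0.24, "claw": -0.137}, {"x": -0.015, "y": 0.15, "z": 0, "rx": 0, "ry": 0, "rz": 0.3, "claw": -0.137}, {"x": -0.018, "y": 0.18, "z": 0, "rx": 0, "ry": 0, "rz": 0.36, "claw": -0.137}, {"x": -0.021, "y": 0.21, "z": 0, "rx": 0, "ry": 0, "rz": 0.42, "claw": -0.137}, {"x": -0.024, "y": 0.24, "z": 0, "rx": 0, "ry": 0, "rz": 0.48, "claw": -0.137}, {"x": -0.027, "y": 0.27, "z": 0, "rx": 0, "ry": 0, "rz": 0.52, "claw": -0.137}, {"x": -0.028, "y": 0.284, "z": 0, "rx": 0, "ry": 0, "rz": 0.541, "claw": -0.137}, {"x": -0.028, "y": 0.284, "z": 0, "rx": 0, "ry": 0, "rz": 0.541, "claw": -0.137}, {"x": -0.028, "y": 0.284, "z": 0, "rx": 0, "ry": 0, "rz": 0.541, "claw": -0.137}]}}

```text
time: 14.45
tool_pos: [0.4634, 0.0539, 0.091]
tool_rot: [-3.141, -0.0, -0.297]
contact_force: [0.0, 0.4, -1.1]
opening: 0.0399
grip_force: 13.7
```

Request:
{"op": "step_arm", "data": {"steps": [{"x": 0, "y": 0, "z": 0, "rx": 0, "ry": 0, "rz": 0, "claw": -0.137}, {"x": 0, "y": 0, "z": 0, "rx": 0, "ry": 0, "rz": 0, "claw": -0.137}]}}

```text
time: 14.62
tool_pos: [0.4632, 0.0549, 0.0909]
tool_rot: [-3.141, 0.0, -0.295]
contact_force: [0.3, -0.8, -1.2]
opening: 0.0396
grip_force: 13.7
```

```bash
cat > meas.py <<'E'
from h import *
s=robot.observe(); print(s['tool_pos'],s['tool_rot'],s['opening'])
for cam in ['top','scene']:
    im,d=read_camera(cam); cv2.imwrite(f'pics/{cam}6.png',im)
    a=s['tool_rot'][2]; g=s['tool_pos'][:2]; ax=np.array([np.cos(a),np.sin(a)]); zt=s['tool_pos'][2]+.0133
    rr,cc=np.mgrid[0:480,0:640]; rr=rr.ravel();cc=cc.ravel()
    i=[k for k in range(len(rr)) if d[rr[k],cc[k]]>0 and 150<rr[k]<340 and 250<cc[k]<420]
    P=np.array([at_d(cam,rr[k],cc[k],d[rr[k],cc[k]]) for k in i]); C=np.array([im[rr[k],cc[k]] for k in i]).astype(int)
    u=(P[:,:2]-g)@ax; v=(P[:,:2]-g)@[-ax[1],ax[0]]
    k=(P[:,2]>zt+.0005)&(P[:,2]<zt+.02)&(abs(v)<.03)&(u>.02)&(u<.12)&(C[:,2]-C[:,0]<30)
    print(cam,'n',k.sum(),'umax',u[k].max() if k.any() else None)
    for lo in np.arange(.02,.09,.01):
        q=k&(u>=lo)&(u<lo+.01)
        if q.sum()>3: print(' ',round(lo,2),q.sum(),round(np.percentile(P[q,2],70),4),np.round(np.percentile(v[q],[3,97]),4), 'inner',np.round([v[q&(v<0)].max() if (q&(v<0)).any() else 0,v[q&(v>0)].min() if (q&(v>0)).any() else 0],4))
    # lined plate: orange pixels and dark line pixels within land
    for nm in ['line_a','master','tip_left','tip_right']:
        for o in nets.landmark_of(cam,nm)[:2]:
            X=at_z(cam,*o['pixel'],{'line_a':.048,'master':.04}.get(nm,zt)); w=X[:2]-[.5743,.0197]; t=-.297
            print(' ',nm,round(o['conf'],2),np.round(o['pixel'],1),'plate xy',np.round([w@[np.cos(t),np.sin(t)],w@[-np.sin(t),np.cos(t)]],4))
E
python3 meas.py
```

```text
[0.4632377  0.05486575 0.0909442 ] [-3.14147403e+00  3.56425538e-05 -2.95090870e-01] 0.039628237397249445Traceback (most recent call last):
  File "meas.py", line 8, in <module>
    P=np.array([at_d(cam,rr[k],cc[k],d[rr[k],cc[k]]) for k in i]); C=np.array([im[rr[k],cc[k]] for k in i]).astype(int)
                ~~~~^^^^^^^^^^^^^^^^^^^^^^^^^^^^^^^^
  File "h.py", line 12, in at_d
    p,v=ray(cam,r,c); return np.array(p['R']).T@(v*dep-np.array(p['t']))
        ~~~^^^^^^^^^
  File "h.py", line 4, in ray
    p=camera_params(cam); d=np.array([(c-p['cx'])/p['fx'],(r-p['cy'])/p['fy']])
ValueError: time passes only in moves, steps and waits
```

```bash
sed -i 's/^from cell import.*/from cell import robot, read_camera, camera_params as _cp, nets\nimport functools\ncamera_params=functools.lru_cache(None)(_cp)/' h.py; python3 meas.py
```

```text
[0.46320945 0.05485169 0.09092916] [-3.14153753e+00  9.67738326e-05 -2.95008174e-01] 0.03990271460929111
top n 53 umax 0.07289468688243819
  0.04 10 0.1153 [0.0149 0.0206] inner [0.     0.0149]
  0.05 19 0.1128 [-0.0208  0.0202] inner [-0.0166  0.0154]
  0.06 19 0.1137 [-0.0193  0.0181] inner [-0.0151  0.0137]
  0.07 5 0.1129 [-0.0114  0.0145] inner [-0.0146  0.0121]
  line_a 0.75 [257.8 301.1] plate xy [-0.0397  0.0106]
  line_a 0.58 [258.1 311.5] plate xy [-0.034  -0.0123]
  master 0.83 [243.8 309.2] plate xy [-0.0038  0.0018]
  tip_left 0.55 [257.8 297.3] plate xy [-0.0435  0.0158]
  tip_left 0.43 [161.5 286.4] plate xy [0.1536 0.0961]
  tip_right 0.56 [257.9 310.1] plate xy [-0.0363 -0.0109]
scene n 254 umax 0.07672429106912015
  0.02 46 0.1127 [-0.0197  0.0207] inner [-0.0129  0.014 ]
  0.03 41 0.1127 [-0.0176  0.0203] inner [-0.0133  0.0141]
  0.04 48 0.1123 [-0.0209  0.0215] inner [-0.0128  0.0155]
  0.05 49 0.1126 [-0.0201  0.0218] inner [-0.0145  0.0147]
  0.06 46 0.1112 [-0.0204  0.0204] inner [-0.014   0.0141]
  0.07 24 0.1092 [-0.0161  0.0181] inner [-0.0111  0.0128]
  line_a 0.89 [226.7 339.1] plate xy [-0.0447 -0.0161]
  line_a 0.73 [236.5 347.4] plate xy [-0.0301  0.0148]
  master 0.65 [270.9 141.1] plate xy [ 0.2577 -0.1846]
  master 0.59 [244.3 328.4] plate xy [ 0.0008 -0.0023]
  tip_left 0.75 [206.4 354.9] plate xy [-0.0441  0.0185]
  tip_right 0.66 [199.4 342.1] plate xy [-0.048  -0.0129]
```

Request:
{"op": "step_arm", "data": {"steps": [{"x": 0, "y": 0.0025, "z": 0.01, "rx": 0, "ry": 0, "rz": 0, "claw": -0.135}, {"x": 0, "y": 0.0025, "z": 0.02, "rx": 0, "ry": 0, "rz": 0, "claw": -0.135}, {"x": 0, "y": 0.0025, "z": 0.03, "rx": 0, "ry": 0, "rz": 0, "claw": -0.135}, {"x": 0, "y": 0.0025, "z": 0.04, "rx": 0, "ry": 0, "rz": 0, "claw": -0.135}, {"x": 0, "y": 0.0025, "z": 0.05, "rx": 0, "ry": 0, "rz": 0, "claw": -0.135}, {"x": 0, "y": 0.0025, "z": 0.058, "rx": 0, "ry": 0, "rz": 0, "claw": -0.135}, {"x": 0, "y": 0.0025, "z": 0.063, "rx": 0, "ry": 0, "rz": 0, "claw": -0.135}, {"x": 0, "y": 0.0025, "z": 0.065, "rx": 0, "ry": 0, "rz": 0, "claw": -0.135}, {"x": 0, "y": 0.0025, "z": 0.065, "rx": 0, "ry": 0, "rz": 0, "claw": -0.135}, {"x": 0, "y": 0.0025, "z": 0.065, "rx": 0, "ry": 0, "rz": 0, "claw": -0.135}, {"x": 0, "y": 0.0025, "z": 0.065, "rx": 0, "ry": 0, "rz": 0, "claw": -0.135}]}}

```text
time: 16.08
tool_pos: [0.463, 0.0521, 0.0425]
tool_rot: [-3.141, -0.001, -0.297]
contact_force: [-0.8, -0.6, -1.2]
opening: 0.0399
grip_force: 13.6
```

```bash
python3 meas.py
```

```text
[0.46303501 0.05210332 0.04250514] [-3.14146076e+00 -7.63736143e-04 -2.96680987e-01] 0.03990363704925715
top n 53 umax 0.07265354999726556
  0.04 10 0.0656 [0.0146 0.0203] inner [0.     0.0145]
  0.05 19 0.066 [-0.0212  0.0197] inner [-0.0167  0.0154]
  0.06 19 0.0645 [-0.02    0.0195] inner [-0.0156  0.014 ]
  0.07 5 0.0616 [-0.0149  0.0148] inner [-0.013   0.0125]
  line_a 0.63 [260.1 301.1] plate xy [-0.0447  0.0092]
  line_a 0.56 [257.2 310.6] plate xy [-0.0326 -0.0098]
  master 0.67 [244.4 310.6] plate xy [-0.0043 -0.0017]
  tip_left 0.58 [259.9 297.7] plate xy [-0.0465  0.0163]
  tip_right 0.41 [260.4 311.3] plate xy [-0.0394 -0.0134]
scene n 233 umax 0.07520088076894231
  0.02 40 0.0643 [-0.0185  0.0208] inner [-0.0132  0.0148]
  0.03 44 0.0637 [-0.0182  0.0214] inner [-0.0122  0.0136]
  0.04 44 0.0641 [-0.0206  0.0215] inner [-0.013   0.0159]
  0.05 41 0.0638 [-0.0201  0.0224] inner [-0.0139  0.017 ]
  0.06 45 0.0625 [-0.0186  0.0217] inner [-0.0141  0.0135]
  0.07 19 0.0611 [-0.0152  0.0176] inner [-0.0116  0.0127]
  line_a 0.8 [230.1 347.2] plate xy [-0.0456  0.0019]
  line_a 0.75 [227.1 340.5] plate xy [-0.0453 -0.0134]
  master 0.9 [244.2 330.6] plate xy [-0.002   0.0004]
  tip_right 0.78 [224.4 339.8] plate xy [-0.042  -0.0124]
```

```bash
python3 -c "
from h import *
print(robot.hand_in())"
```

```text
the job is handed in; nothing more can be done
None
```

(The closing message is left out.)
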